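# Snap the grease coupler onto the headstock's leaning nipple and hold it home

### The job

Take the grease coupler (square grip above a thick round sleeve) out of its parking cup and press it squarely, in line with the nipple, onto the ball-headed grease nipple that leans out of the headstock's spindle, until its jaws snap over the ball. Keep pushing until its inner spring is squeezed fully home, and finish right there: the program ends with the gripper still holding the coupler and pressing it home against the spring. Leave the round drift in the other cup, the steel disc, the flat bar and the square where they are.

Things in the scene. Friction and masses are not known exactly. Their poses are not given: they have to be found in the camera images.
- coupler_mid (a point): Grease coupler, loose, upright, 98 mm tall, 0.3 kg; this is its centre, 49 mm above its mouth, z up the tool. Dark steel sleeve 36 mm across, 45 mm tall; above it, from 4 mm below this point to 41 mm above, a square aluminium grip 24 x 24 mm, faces square to x and y; then a round black stub 8 mm tall. The sleeve's top is a ledge 6 mm wide round the grip's foot: fingertips can push on it.
- coupler_mouth (a point): Centre of the coupler's mouth, the open lower end of the sleeve (24 mm bore); z into the coupler. Three spring jaws inside meet the nipple's ball when the mouth is 2 mm short of the ball's centre, need a few N (up to about 10) to pass, then draw the coupler on and shut behind the ball when the mouth is 16 mm past its centre. The spring seal pushes back from 15 mm on; fully home at 21 to 22 mm past. Not kept pushed, it springs back about 4 mm.
- cup_rim (a point): Centre of the rim of the coupler's dark steel parking cup, fixed, 52 mm across, 22 mm high, floor 6 mm thick; the coupler stands in it mouth down with 2.5 mm clearance around. An equal cup holds the drift; which of the two places has which varies.
- nipple_ball (a point): Centre of the nipple's steel ball head, 20 mm across, on a 10 mm neck; 26 mm below it begins a round foot 20 mm across. z points out along the nipple, leaning 0.2 to 0.5 rad from vertical towards the robot's side. It stands on a dark lying hub 66 mm across, between the headstock's two cheeks (90 mm apart, 108 mm high); the ball is about 130 mm above the bench.
- seal (a joint): How far the spring seal inside the coupler is squeezed, m: 0 free, 0.006 fully home (hard stop). Its spring pushes back with about 3 N at the start and 12 N at the stop.
- spindle (a joint): Spindle angle, rad: the nipple's lean from vertical. A stiff worm drive holds it; pushing on the nipple does not turn it.
- headstock: Grey headstock fixed to the bench, base plate 190 x 150 x 12 mm; origin at the bench under the spindle; the spindle lies along its y, the nipple leans towards its -x. A steel faceplate 120 mm across, top 132 mm high, stands 100 mm out on its -y side.
- drift: Bystander: drift standing in the other cup, dark round foot 36 mm across with a round 18 mm steel rod, 90 mm tall; origin at the centre of its underside.
- blank: Bystander: steel disc 100 mm across, 8 mm thick, lying on the bench; origin at the centre of its underside.
- flat_bar: Bystander: flat bar 50 x 140 x 12 mm lying on the bench; origin at the centre of its underside.
- square: Bystander: aluminium welder's square, a flat triangle about 150 x 130 x 8 mm (22 mm at the stop), lying on the bench; origin on the bench near its middle.

How it is judged:
By the outcome, as a careful person would: the job done as asked, in the order asked, and still so for the second after the job is handed in, while the arm keeps its last pose, push and grip.
It also fails if it takes over 40 s, if anything falls off the work surface, if the arm or the gripper's body presses on something with over 40 N, if the wrist force passes 120 N, or if a joint passes its speed limit or range.

### The arm

A 6-joint arm with a two-finger parallel gripper is mounted at the origin on the work surface. World frame = base frame: x ahead of the robot, y to its left, z up, the work surface at z = 0. Lengths are in m, angles in rad, forces in N, time in s.
With the tool pointing down it reaches from about 0.325 to 0.85 m from the base axis. Payload 4.4 kg.
Tool frame: the origin (TCP) lies midway between the tips of the shut fingers; the grasp point (between the pads) lies 19 mm behind it; z points along the fingers, y is the line along which they close (so a half turn about z gives the same grasp; the last joint's range is limited). The gripper opens to 94 mm and grips with 3 to 60 N. Pads are 16 mm wide; open, the fingers measure 119 mm over their backs; the gripper's body (75 mm by 177 mm) begins 78 mm behind the grasp point.
Start: joints at [-1.45, 0.207, 1.542, -0, 1.393, -0.15], TCP at [0.154, -0.554, 0.205] pointing down, gripper open.
Joint ranges: [-2.73, 2.73], [-0.86, 2.22], [0.23, 2.46], [-1.11, 4.25], [0.08, 2.63], [-2.82, 2.82]. Speed limits (rad/s): [2.79, 2.79, 3.14, 3.14, 3.14, 3.14].

### API

Orientations are given as a 3x3 rotation matrix whose columns are the frame's x, y, z axes.
In Python, from rig import manip gives the robot as it stands.
- The arm moves only by the shell command python3 -m handwheel 'ROWS' [FORCE]. ROWS is JSON, a list of rows, each a list of 3 entries, a list of its own where there are three numbers: the finger opening in m, from 0 to 0.094, then the shift along the tool's x, y, z in m, then the turn about the tool's z in degrees. A call has 1 to 12 rows; each row is the pose to reach, as a shift and turn from the pose commanded when the call began, along the tool's axes at that moment; what a row does not reach only later rows make up. A row lasts 1/10 s, in which the tool goes at most 50 mm and 8.59 degrees, less where a joint would pass 70% of its speed; a pose out of reach is approached as far as the arm can. A call with a gripper value outside its range is refused whole. The fingers move at their own pace and stop on an object; FORCE is the grip in N (left out, the last holds). Time passes only in rows, so rows that repeat a pose let the fingers close. It gives the time, the measured TCP pose, the force, the opening and the grip force at its end, in the units of the state.
- manip.get_state(): the state, without advancing time (a new reading comes with each control period).
- manip.snapshot(name): name is "side" or "top" or "wrist"; returns a dict with "img" (384x512x3 uint8, red, green, blue), "range_z" (384x512 float32, m along the optical axis (not along the pixel's ray), 0 where there is no reading), "mtx" (3x3 intrinsics, pixels), "eye" and "orientation" of the camera in the world. Camera axes: x right, y up, looking along -z (the intrinsics and any distortion apply to the point x, -y, -z); pixel columns grow to the right and rows downward; lengths in m; the calibration is good to about 2 mm. The wrist camera is an equidistant fisheye: a pixel r from the principal point sees the ray r / f radians off the axis. A picture is of the moment at which its call begins.
- manip.hand_in(): hands the job in; it is judged then, once.
Trained networks look in a picture, given as the dict that the camera call returned (one of the last four; its "shot" number tells which), for a name from the list of things; names that differ only in an ending like _2 or _b are one class to them, and where a whole thing is asked for, a point or a joint stands for the part that bears it (a point fixed in the world has none). Each returns a list of dicts, best first, with "conf" (0 to 1); they miss things now and then, are a little off and sometimes report something else, mostly with a low value. They report only what shows in the picture. A call takes as long as a camera call.
- manip.search_frame(query, picture): "rect" ([centre column, centre row, width, height] in pixels, round what is visible of it).
The state is a dict: "time": time; "qpos": joint angles; "qd": joint speeds; "joint_efforts": joint torques, N m; "tool_pos": TCP position; "eef_rot": TCP orientation; "ft_force": force on the tool from outside, world axes, zero at the start; "torque": the same for the moment, N m; "width": finger opening in m; "grasp_force": force on a finger pad.
Only numpy, scipy, OpenCV 4.12 (cv2) and the standard library are available. Lean on these libraries where they do the work, as an engineer would, in place of code of your own. Each camera call takes 0.05 s, during which the arm holds its last target. There are 200 camera calls.

## Working session

There is one attempt and no reset: what is moved stays moved. The work goes in short steps, Python scripts to look and compute and a shell command to move; the robot and the scene stay as the last step left them, time stands still between calls to the robot, and variables do not carry over. Pictures are saved under pics/ and viewed, at most 10 in all, crops included, and the job is handed in when it is done.

```bash
mkdir -p pics; ls; cat > h.py <<'E'
import numpy as np, cv2
from rig import manip
def world(p,c,r,d=None):
    """pixel -> world using depth (pinhole cams)"""
    K=p["mtx"]; z=d if d is not None else p["range_z"][int(round(r)),int(round(c))]
    v=np.array([(c-K[0][2])/K[0][0]*z,-(r-K[1][2])/K[1][1]*z,-z])
    return np.array(p["eye"])+np.array(p["orientation"])@v
def cloud(p):
    K=np.array(p["mtx"]); z=p["range_z"]; r,c=np.mgrid[:z.shape[0],:z.shape[1]]
    v=np.stack([(c-K[0,2])/K[0,0]*z,-(r-K[1,2])/K[1,1]*z,-z],-1)
    return v@np.array(p["orientation"]).T+np.array(p["eye"])
def save(p,n): cv2.imwrite(f"pics/{n}.png",p["img"][:,:,::-1])
E
python3 - <<'E'
from h import *
np.set_printoptions(precision=4,suppress=True)
ims=[]
for n in("top","side"):
    p=manip.snapshot(n); ims.append(p["img"]); np.savez(n+".npz",**{k:np.array(v) for k,v in p.items()})
    print(n,[k for k in p], p["mtx"],p["eye"],p["orientation"])
    for q in("coupler_mid","nipple_ball","drift","headstock","cup_rim","coupler_mouth"):
        for d in manip.search_frame(q,p)[:2]:
            c,r=d["rect"][:2]; print(q,np.round(d["rect"]),round(d["conf"],2),world(p,c,r))
im=np.hstack(ims); cv2.imwrite("pics/a.png",cv2.resize(ims[0],(800,600))[:,:,::-1]); cv2.imwrite("pics/b.png",cv2.resize(ims[1],(800,600))[:,:,::-1])
s=manip.get_state(); print(s)
E
```

```text
pics
top ['img', 'range_z', 'mtx', 'eye', 'orientation', 'shot'] [[380.8098   0.     252.7031]
 [  0.     380.8098 190.9448]
 [  0.       0.       1.    ]] [ 0.5085 -0.0655  1.1923] [[-0.0233  0.9991 -0.0348]
 [-0.9992 -0.0244 -0.0323]
 [-0.0332  0.034   0.9989]]
coupler_mid [188. 200.  20.  16.] 0.73 [0.5238 0.1568 0.0966]
nipple_ball [322. 170.  58.  40.] 0.81 [ 0.6004 -0.2283  0.1076]
drift [136. 212.  16.  10.] 0.48 [0.4928 0.3231 0.0634]
headstock [315. 171.  71.  69.] 0.63 [ 0.5995 -0.2086  0.1044]
cup_rim [192. 199.  15.  17.] 0.51 [0.5284 0.1551 0.0523]
coupler_mouth [188. 199.  14.  10.] 0.71 [0.5289 0.1551 0.1059]
side ['img', 'range_z', 'mtx', 'eye', 'orientation', 'shot'] [[354.4174   0.     254.3831]
 [  0.     354.4174 190.878 ]
 [  0.       0.       1.    ]] [-0.044  0.643  0.71 ] [[-0.762   0.3419 -0.55  ]
 [-0.6475 -0.4169  0.6379]
 [-0.0112  0.8422  0.5391]]
coupler_mid [210. 246.  15.  32.] 0.73 [0.5214 0.174  0.0727]
nipple_ball [284. 173.  41.  36.] 0.73 [ 0.576  -0.2338  0.0975]
drift [180. 291.  13.  29.] 0.67 [0.5161 0.2929 0.002 ]
headstock [270. 188.  64.  62.] 0.6 [ 0.5621 -0.1401  0.0883]
cup_rim [214. 262.  19.   9.] 0.69 [0.5066 0.1762 0.0256]
coupler_mouth [210. 245.  17.  25.] 0.59 [0.5223 0.1728 0.0756]
{'time': 0.7, 'qpos': array([-1.4505,  0.2066,  1.5415,  0.    ,  1.3935, -0.1505]), 'qd': array([-0.0001, -0.0011,  0.0015, -0.0016,  0.0008, -0.0003]), 'joint_efforts': array([ -0.0001, -37.0756, -28.1689,   0.0698,   0.0272,  -0.    ]), 'tool_pos': array([ 0.1538, -0.5541,  0.2055]), 'eef_rot': array([[ 0.9636,  0.2675,  0.    ],
       [ 0.2675, -0.9636, -0.    ],
       [ 0.    ,  0.    , -1.    ]]), 'ft_force': array([ 0.1669,  0.4215, -0.0341]), 'torque': array([-0.0046, -0.0056, -0.0087]), 'grasp_force': 0.0, 'width': 0.09396502337392655}
```

View pics/a.png

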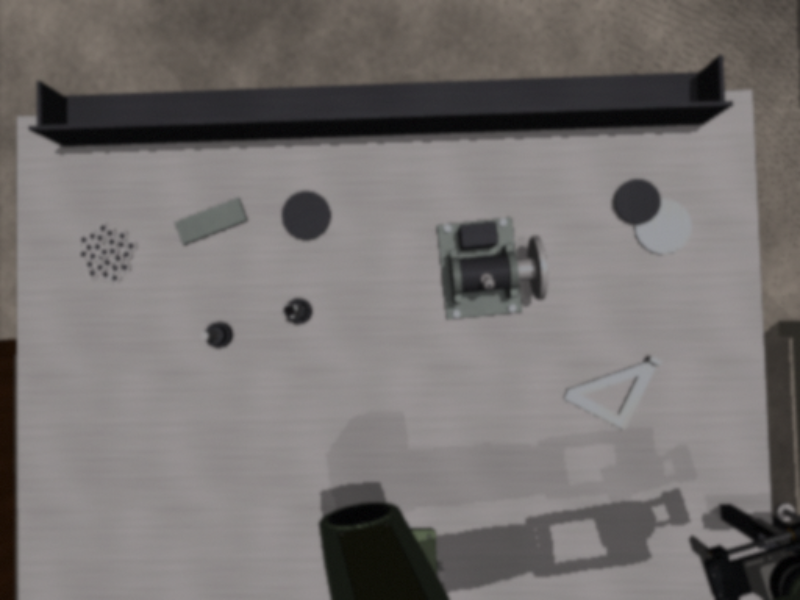

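View pics/b.png

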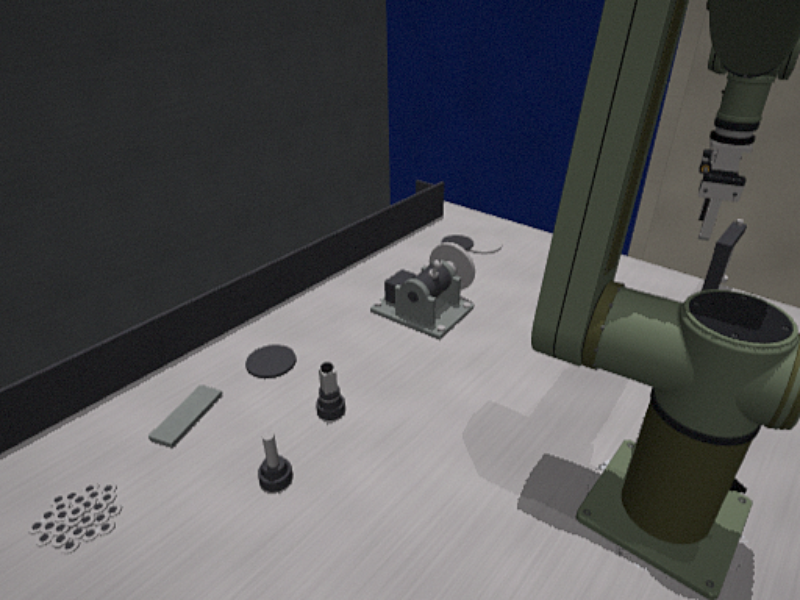

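Coupler with square grip is the cup tool at top-view (297,310); the drift is at (218,334). The headstock is at (485,270), with its faceplate to the right (−y), so the nipple leans towards the robot. The moves can't tilt the tool, so the plan is to pivot the coupler in the pads against its own cup. First I'll get closer measurements.

```bash
python3 - <<'E'
from h import *
np.set_printoptions(precision=4,suppress=True)
for n in("top","side"):
    p=dict(np.load(n+".npz")); P=cloud(p).reshape(-1,3); P=P[p["range_z"].ravel()>0]
    print(n,"bench z",np.median(P[(abs(P[:,0]-.45)<.05)&(abs(P[:,1]+.05)<.05),2]))
    a=P[(abs(P[:,0]-.525)<.06)&(abs(P[:,1]-.165)<.05)&(P[:,2]>.075)]; print("coupler top",a.mean(0),a.max(0),len(a))
    b=P[(abs(P[:,0]-.6)<.12)&(abs(P[:,1]+.21)<.15)&(P[:,2]>.004)&(P[:,2]<.025)]
    if len(b)>10: print("base",cv2.minAreaRect(b[:,:2].astype(np.float32)),len(b))
    c=P[(abs(P[:,0]-.58)<.1)&(abs(P[:,1]+.21)<.04)&(P[:,2]>.112)]; print("ball",c.mean(0),c.max(0),len(c))
p=manip.snapshot("wrist"); s=manip.get_state(); R=s["eef_rot"]
print(p["mtx"],R.T@(np.array(p["eye"])-s["tool_pos"]),R.T@np.array(p["orientation"]))
E
```

```text
top bench z 0.0002146126844002616
coupler top [0.5316 0.1645 0.099 ] [0.5461 0.1817 0.1096] 80
base ((0.6000133156776428, -0.20970524847507477), (0.2994503080844879, 0.23968611657619476), 89.9870834350586) 1700
ball [ 0.5703 -0.197   0.1368] [ 0.5889 -0.1874  0.1447] 45
side bench z 0.002314807272535968
coupler top [0.525  0.1704 0.0945] [0.5428 0.1815 0.1082] 132
base ((0.5997018218040466, -0.2088252156972885), (0.297981321811676, 0.23889192938804626), 89.85587310791016) 926
ball [ 0.5685 -0.1943  0.1307] [ 0.5861 -0.1875  0.1453] 42
[[297.3186   0.     250.8467]
 [  0.     297.3186 194.7086]
 [  0.       0.       1.    ]] [ 0.0676 -0.0002 -0.1793] [[-0.0001  0.9731  0.2304]
 [ 1.     -0.      0.0005]
 [ 0.0005  0.2304 -0.9731]]
```

```bash
python3 -m handwheel '[[0.094,[0,0,-0.05],0],[0.094,[0.41,-0.253,-0.075],15.5],[0.094,[0.41,-0.253,-0.075],15.5],[0.094,[0.41,-0.253,-0.075],15.5],[0.094,[0.41,-0.253,-0.075],15.5],[0.094,[0.41,-0.253,-0.075],15.5],[0.094,[0.41,-0.253,-0.075],15.5],[0.094,[0.41,-0.253,-0.075],15.5],[0.094,[0.41,-0.253,-0.075],15.5],[0.094,[0.41,-0.253,-0.075],15.5],[0.094,[0.41,-0.253,-0.075],15.5],[0.094,[0.41,-0.253,-0.075],15.5]]'
cat >> h.py <<'E'
def fish(p):
    """wrist cloud in world"""
    K=np.array(p["mtx"]); z=p["range_z"]; r,c=np.mgrid[:z.shape[0],:z.shape[1]]
    x=(c-K[0,2])/K[0,0]; y=(r-K[1,2])/K[1,1]; t=np.hypot(x,y)+1e-9; k=np.tan(np.minimum(t,1.4))/t
    v=np.stack([x*k*z,-y*k*z,-z],-1)
    return v@np.array(p["orientation"]).T+np.array(p["eye"])
E
python3 - <<'E'
from h import *
np.set_printoptions(precision=4,suppress=True)
p=manip.snapshot("wrist"); save(p,"w1"); np.savez("w1.npz",**{k:np.array(v) for k,v in p.items()})
s=manip.get_state(); print(s["time"],s["tool_pos"],s["eef_rot"][:,0])
for q in("nipple_ball","headstock"):
    for d in manip.search_frame(q,p)[:1]: print(q,d)
E
```

```text
time: 1.95
tool_pos: [0.4834, -0.1975, 0.2808]
eef_rot: [[1.0, 0.006, 0.001], [0.006, -1.0, 0.001], [0.001, -0.001, -1.0]]
ft_force: [0.7, -1.6, -0.1]
width: 0.0938
grasp_force: 0.0
2.0 [ 0.482  -0.1992  0.2805] [ 1.      0.0042 -0.0001]
nipple_ball {'rect': [279.2, 93.8, 130.1, 90.6], 'conf': 0.62}
headstock {'rect': [271.8, 89.3, 145.3, 127.8], 'conf': 0.64}
```

View pics/w1.png

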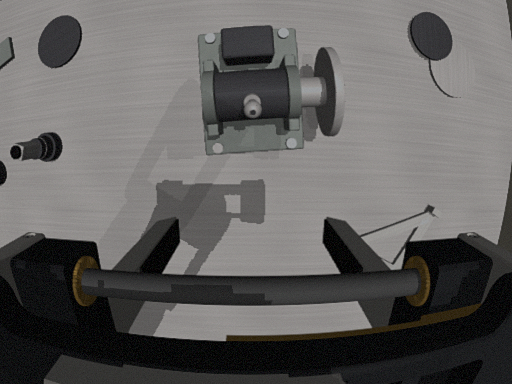

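The view shows the headstock at (250,95), with the ball at about (253,107) on the hub, and the coupler at (15–60,148) far left.

```bash
cat > fit.py <<'E'
from h import *
from scipy.optimize import least_squares
np.set_printoptions(precision=4,suppress=True)
def fit(P,b0=(.57,-.196,.13),h0=(.6,-.205,.075,.03)):
    P=P.reshape(-1,3); n0=P
    b=np.array(b0)
    for _ in range(4):
        m=(np.linalg.norm(P-b,axis=1)<.0135)&(P[:,2]>b[2]-.004)
        b=least_squares(lambda x:np.linalg.norm(P[m]-x,axis=1)-.010,b,loss="soft_l1",f_scale=.001).x
    print("ball",b,m.sum(), "rms",np.std(np.linalg.norm(P[m]-b,axis=1)))
    x=np.array(h0)   # axis x at y=b_y, z height, yaw
    def rad(x,Q):
        d=np.array([-np.sin(x[3]),np.cos(x[3]),0]); q=Q-[x[0],b[1],x[2]]
        return np.linalg.norm(q-np.outer(q@d,d),axis=1)-.033
    for _ in range(6):
        q=P-[x[0],b[1],x[2]]; d=np.array([-np.sin(x[3]),np.cos(x[3]),0])
        m=(abs(q@d)<.06)&(abs(rad(x,P))<.006)&(q[:,2]>.0)&(abs(q[:,0])<.04)&(np.linalg.norm(P[:,:2]-b[:2],axis=1)>.016)
        x=least_squares(rad,x,args=(P[m],),loss="soft_l1",f_scale=.001).x
    print("hub axis x,-,z,yaw",x,m.sum(),"lean",np.arctan2((x[0]-b[0])*np.cos(x[3]),b[2]-x[2]),"R",np.hypot(x[0]-b[0],b[2]-x[2]))
    return b,x
E
python3 - <<'E'
from fit import *
p=dict(np.load("w1.npz")); P=fish(p); P=P[p["range_z"]>0]
b,x=fit(P)
m=(P[:,2]>.006)&(P[:,2]<.018)&(abs(P[:,0]-.6)<.11)&(abs(P[:,1]+.2)<.1)
print("base",cv2.minAreaRect(P[m][:,:2].astype(np.float32)),m.sum(), "bench",np.median(P[(abs(P[:,0]-.47)<.02)&(abs(P[:,1]+.2)<.05)&(P[:,2]<.02),2]))
m=(P[:,2]>.10)&(abs(P[:,0]-.6)<.05)&(abs(P[:,1]-b[1])<.06)
h,e=np.histogram(P[m][:,1],np.arange(-.26,-.135,.004)); print(h)
E
```

```text
ball [ 0.5695 -0.1978  0.132 ] 250 rms 0.0006499209443123564
hub axis x,-,z,yaw [0.5923 1.4091 0.0724 0.0714] 4502 lean 0.3642051663518239 R 0.06385303681395542
base ((0.6066369414329529, -0.19498148560523987), (0.19008144736289978, 0.15097181499004364), 4.4298095703125) 4404 bench -2.1453903936707874e-06
[  1  87 121 120 116  79  84 109  83  82 107  84  95 118 130 157 130 107
 107  82  97  94  86 102  91  83  98 109 130 117  61]
```

```bash
python3 -m handwheel '[[0.094,[0,-0.36,0],0],[0.094,[0,-0.36,0],0],[0.094,[0,-0.36,0],0],[0.094,[0,-0.36,0],0],[0.094,[0.01,-0.36,0.05],0],[0.094,[0.01,-0.36,0.05],0],[0.094,[0.01,-0.36,0.05],0],[0.094,[0.01,-0.36,0.05],0],[0.094,[0.01,-0.36,0.05],0],[0.094,[0.01,-0.36,0.05],0],[0.094,[0.01,-0.36,0.05],0]]'
python3 - <<'E'
from fit import *
p=manip.snapshot("wrist"); save(p,"w2"); np.savez("w2.npz",**{k:np.array(v) for k,v in p.items()})
s=manip.get_state(); print(s["time"],s["tool_pos"],s["eef_rot"],s["qpos"])
for q in("coupler_mid","cup_rim"):
    for d in manip.search_frame(q,p)[:1]: print(q,d)
P=fish(p); P=P[p["range_z"]>0]; N=(abs(P[:,0]-.525)<.06)&(abs(P[:,1]-.167)<.05)
for lo,hi in((.012,.026),(.03,.049),(.056,.09),(.092,.102),(.102,.112)):
    a=P[N&(P[:,2]>lo)&(P[:,2]<hi)]
    if len(a)>5: print(lo,hi,len(a),a.mean(0),cv2.minAreaRect(a[:,:2].astype(np.float32)),a.min(0),a.max(0))
E
```

```text
time: 3.2
tool_pos: [0.4917, 0.1575, 0.2311]
eef_rot: [[1.0, -0.003, 0.001], [-0.003, -1.0, -0.0], [0.001, 0.0, -1.0]]
ft_force: [0.4, 0.3, -0.2]
width: 0.0941
grasp_force: 0.0
3.25 [0.4917 0.1576 0.2312] [[ 1.     -0.0026  0.0012]
 [-0.0026 -1.     -0.0003]
 [ 0.0012  0.0002 -1.    ]] [ 0.1427  0.0604  1.6524 -0.0004  1.4276  1.7162]
coupler_mid {'rect': [245.3, 147.7, 30.1, 28.6], 'conf': 0.95}
cup_rim {'rect': [245.7, 148.4, 36.8, 41.1], 'conf': 0.85}
0.012 0.026 406 [0.5347 0.1658 0.0217] ((0.5318458080291748, 0.16646641492843628), (0.05153098702430725, 0.04857984930276871), 0.18607495725154877) [0.5061 0.1422 0.0159] [0.5576 0.1907 0.0241]
0.03 0.049 23 [0.5447 0.1623 0.041 ] ((0.5435358285903931, 0.1652030646800995), (0.03371351957321167, 0.012833693996071815), 83.29379272460938) [0.5352 0.1492 0.0376] [0.5502 0.1827 0.0486]
0.056 0.09 31 [0.5424 0.1627 0.0743] ((0.5423162579536438, 0.16266942024230957), (0.02196180820465088, 0.0005409133154898882), 69.33650970458984) [0.5382 0.1525 0.0581] [0.546  0.173  0.0894]
0.092 0.102 156 [0.5333 0.1657 0.0958] ((0.5315265655517578, 0.16666993498802185), (0.023193741217255592, 0.023376043885946274), 70.0042953491211) [0.5184 0.1526 0.0931] [0.5452 0.1814 0.102 ]
0.102 0.112 312 [0.5315 0.1668 0.104 ] ((0.5312922596931458, 0.1665402203798294), (0.01952551119029522, 0.020177867263555527), 62.67625427246094) [0.5214 0.1569 0.102 ] [0.5414 0.1777 0.1064]
```

View pics/w2.png

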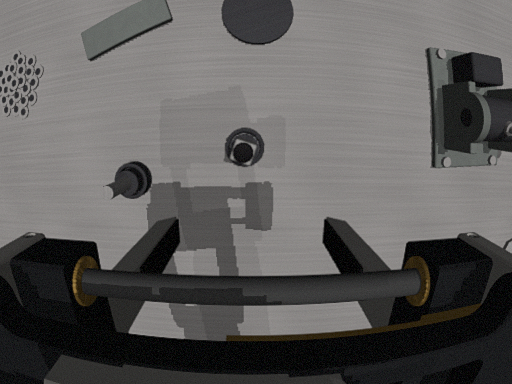

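```bash
python3 -m handwheel '[[0.094,[0.04,-0.009,0.02],8],[0.094,[0.04,-0.009,0.04],16],[0.094,[0.04,-0.009,0.07],20],[0.094,[0.04,-0.009,0.11],20],[0.094,[0.04,-0.009,0.15],20],[0.094,[0.04,-0.009,0.175],20],[0.094,[0.04,-0.009,0.175],20],[0.094,[0.04,-0.009,0.175],20]]' 15
python3 -m handwheel '[[0,[0,0,0],0],[0,[0,0,0],0],[0,[0,0,0],0],[0,[0,0,0],0],[0,[0,0,0],0],[0,[0,0,0],0],[0,[0,0,0],0],[0,[0,0,0],0]]' 15
python3 - <<'E'
from fit import *
p=manip.snapshot("wrist"); save(p,"w3")
E
```

```text
time: 4.15
tool_pos: [0.5316, 0.1679, 0.0559]
eef_rot: [[0.939, -0.343, 0.0], [-0.343, -0.939, -0.0], [0.0, -0.0, -1.0]]
ft_force: [-0.1, 0.4, 1.2]
width: 0.0941
grasp_force: 0.0
time: 4.95
tool_pos: [0.531, 0.1684, 0.0554]
eef_rot: [[0.94, -0.342, -0.0], [-0.342, -0.94, -0.0], [-0.0, 0.0, -1.0]]
ft_force: [-0.9, 0.0, -0.2]
width: 0.0335
grasp_force: 0.0
```

View pics/w3.png

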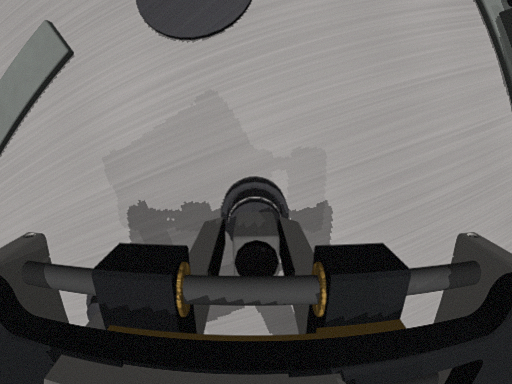

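```bash
python3 -m handwheel '[[0,[0,0,0],0],[0,[0,0,0],0],[0,[0,0,0],0],[0,[0,0,0],0],[0,[0,0,0],0],[0,[0,0,-0.005],0],[0,[0,0,-0.010],0],[0,[0,0,-0.010],0]]' 15
```

```text
time: 5.8
tool_pos: [0.5306, 0.1683, 0.0655]
eef_rot: [[0.94, -0.342, -0.001], [-0.342, -0.94, -0.0], [-0.001, 0.001, -1.0]]
ft_force: [-1.0, -1.6, -4.1]
width: 0.0238
grasp_force: 15.0
```

```bash
python3 -m handwheel '[[0,[-0.003,0,0],0],[0,[-0.006,0,0],0],[0,[-0.009,0,0],0],[0,[-0.012,0,0],0],[0,[-0.015,0,0],0],[0,[-0.018,0,0],0],[0,[-0.021,0,0],0],[0,[-0.024,0,0],0],[0,[-0.025,0,0],0],[0,[-0.025,0,0],0]]' 15
cat > tilt.py <<'E'
from fit import *
def tilt(name):
    p=manip.snapshot("wrist"); save(p,name); s=manip.get_state(); P=fish(p)[p["range_z"]>0]
    T=(P-s["tool_pos"])@s["eef_rot"]           # tool frame, z down
    T=T[(abs(T[:,1])<.03)&(abs(T[:,0])<.07)&(T[:,2]<.09)&(T[:,2]>-.06)]
    print(s["time"],s["ft_force"],s["width"],s["grasp_force"])
    np.save(name+".npy",T)
    # model: sleeve cylinder r=.018 between 4 and 49 mm below mid; axis passes through pivot G (x0,y0,-.019)
    ax=lambda t,f:np.array([np.sin(t),f,np.cos(t)])/np.linalg.norm([np.sin(t),f,np.cos(t)])  # down the coupler
    def sd(v,T):
        a=ax(v[0],v[1]); q=T-[v[2],v[3],-.019]; return q@a,np.linalg.norm(q-np.outer(q@a,a),axis=1)
    v=np.array([.36,0,0,0.])
    for tol in(.012,.006,.003,.003,.003):
        l,r=sd(v,T); m=(l>.028)&(l<.066)&(abs(r-.018)<tol)
        v=least_squares(lambda v:np.append(sd(v,T[m])[1]-.018,[v[1]*.05,(v[2])*.2]),v,loss="soft_l1",f_scale=.001).x
    print("tilt,side,x0,y0",v,m.sum())
    m=(T[:,2]<-.038)&(abs(T[:,1])<.014)&(T[:,2]>-.055)&(abs(T[:,0])<.03)
    if m.sum()>20:
        q=T[m]; c=q.mean(0); n=np.linalg.svd(q-c)[2][2]; n*=np.sign(n[2]); print("stub top",c,"normal",n,"tilt",np.arctan2(n[0],n[2]),m.sum())
    return p
E
python3 -c "
from tilt import *
tilt('w4')"
```

```text
time: 6.8
tool_pos: [0.5084, 0.1763, 0.066]
eef_rot: [[0.94, -0.342, 0.002], [-0.342, -0.94, -0.001], [0.002, 0.0, -1.0]]
ft_force: [1.1, -4.2, -3.1]
width: 0.024
grasp_force: 15.0
6.85 [ 2.5764 -4.5776 -3.3054] 0.024008994122240234 14.998530149459839
tilt,side,x0,y0 [ 0.2652 -0.0121  0.0068 -0.0006] 1137
stub top [ 0.0057 -0.0005 -0.0454] normal [-0.3873  0.0304  0.9215] tilt -0.3978852745296075 2156
```

View pics/w4.png

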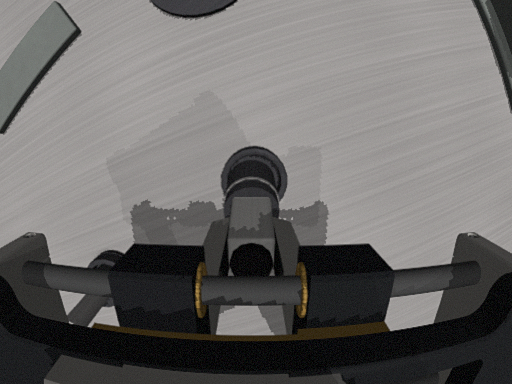

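The coupler is leaning in the cup: the stub is at (250,258) and the sleeve at (252,195) is against the rim. I'll lift clear and measure the tilt.

```bash
python3 -m handwheel '[[0,[-0.025,0,-0.0],0],[0,[0,0,-0.02],0],[0,[0,0,-0.04],0],[0,[0,0,-0.06],0],[0,[0,0,-0.06],0],[0,[0,0,-0.06],0]]' 40
python3 -c "
from tilt import *
p=tilt('w5')
s=manip.get_state();P=fish(p);P=(P-s['tool_pos'])@s['eef_rot']
for r in range(175,275,6):
    print(r,[np.round(P[r,c]*1000,1).tolist() if p['range_z'][r,c]>0 else 0 for c in (244,252,260)])
cv2.imwrite('pics/w5c.png',cv2.resize(p['img'][130:310,150:350,::-1],None,fx=3,fy=3))
"
```

```text
time: 7.45
tool_pos: [0.5071, 0.1777, 0.1252]
eef_rot: [[0.94, -0.342, -0.0], [-0.342, -0.94, 0.001], [-0.001, -0.001, -1.0]]
ft_force: [-0.8, -0.5, -4.6]
width: 0.0236
grasp_force: 40.0
7.5 [-0.1695  0.1887 -4.8098] 0.023515039206907732 39.995548725128174
tilt,side,x0,y0 [ 0.4832  0.0059  0.0174 -0.0021] 1527
stub top [ 0.0093 -0.001  -0.0456] normal [-0.2713  0.0061  0.9625] tilt -0.27473902339897416 2459
175 [[38.8, -5.6, -6.8], [38.8, -0.9, -7.0], [38.8, 3.8, -6.8]]
181 [[35.7, -5.6, -10.0], [35.4, -0.9, -8.1], [35.5, 3.8, -8.5]]
187 [[33.1, -5.5, -14.2], [32.8, -0.9, -13.1], [33.0, 3.7, -13.9]]
193 [[30.3, -5.4, -17.5], [30.5, -0.9, -18.5], [30.3, 3.6, -17.5]]
199 [[27.9, -5.3, -21.9], [28.1, -0.9, -22.4], [28.0, 3.5, -22.3]]
205 [[25.8, -5.2, -26.7], [25.9, -0.9, -26.9], [25.9, 3.3, -26.9]]
211 [[23.5, -5.2, -30.3], [23.6, -0.9, -30.5], [23.3, 3.3, -29.4]]
217 [[21.5, -5.1, -34.5], [21.7, -1.0, -34.8], [21.6, 3.2, -34.5]]
223 [[19.4, -5.0, -37.8], [19.6, -1.0, -38.5], [19.4, 3.1, -37.9]]
229 [[17.4, -4.9, -41.1], [17.7, -1.0, -41.9], [17.6, 3.0, -41.8]]
235 [[15.7, -4.9, -45.1], [15.5, -1.0, -44.7], [15.1, 3.0, -43.6]]
241 [[13.2, -4.8, -46.7], [13.2, -1.0, -46.6], [12.6, 2.9, -45.2]]
247 [[11.1, -4.8, -49.3], [10.9, -1.0, -48.6], [10.8, 2.9, -48.5]]
253 [[8.6, -4.8, -50.6], [8.3, -1.0, -50.0], [8.5, 2.8, -50.4]]
259 [[4.6, -4.9, -48.9], [4.6, -1.0, -48.9], [4.6, 2.9, -49.0]]
265 [[0.3, -4.9, -47.0], [-0.0, -1.0, -46.3], [-0.3, 3.1, -45.9]]
271 [[-4.9, -5.1, -43.5], [-4.4, -0.9, -44.5], [-4.8, 3.2, -43.8]]
```

View pics/w5c.png

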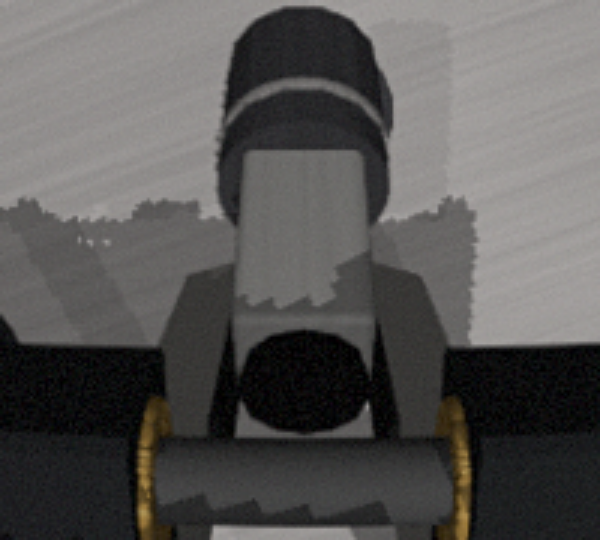

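```bash
cat >> tilt.py <<'E'
def face(T):
    """front (+x) grip face: robust line x=a+b*z in tool frame, and stub top line"""
    q=T[(abs(T[:,1])<.008)]
    f=q[(q[:,2]>-.041)&(q[:,2]<-.012)]
    # front-most surface: line fit of max-x branch
    b=np.array([.012,.36])
    for tol in(.02,.006,.003,.003):
        m=abs(f[:,0]-b[0]-b[1]*(f[:,2]+.019))<tol
        b=least_squares(lambda v:f[m][:,0]-v[0]-v[1]*(f[m][:,2]+.019),b,loss="soft_l1",f_scale=.001).x
    t=np.arctan(b[1]); print("face tilt",t,"axis x at grasp height",b[0]-.012/np.cos(t),m.sum())
    s=q[(q[:,2]<-.04)&(q[:,0]<.02)]
    i=s[:,2].argmin(); print("highest stub pt",s[i]); return t
E
python3 -c "
from tilt import *
for n in('w4','w5'): face(np.load(n+'.npy'))
T=np.load('w4.npy');T=T[abs(T[:,1])<.003]
o=np.argsort(T[:,0]);print((T[o][::25]*1000).round(1)[:,[0,2]].tolist())"
```

```text
face tilt 0.26925638157817144 axis x at grasp height 0.006655270534506048 921
highest stub pt [ 0.0076  0.0028 -0.051 ]
face tilt 0.4993081748217385 axis x at grasp height 0.016383333590030368 1278
highest stub pt [ 0.0097  0.0009 -0.0531]
[[-6.4, -45.3], [-5.0, -45.8], [-3.2, -48.0], [-1.9, -47.2], [-0.6, -47.6], [0.6, -48.8], [1.8, -49.1], [3.2, -48.5], [4.3, -49.7], [5.6, -49.0], [6.7, -50.2], [7.8, -50.3], [8.6, -49.8], [9.3, -48.9], [9.7, -43.8], [10.1, -48.5], [10.4, -45.6], [11.0, -44.3], [11.9, -42.8], [12.7, -40.7], [13.3, -40.9], [13.8, -38.0], [14.3, -36.3], [14.8, -34.6], [15.3, -33.0], [15.8, -29.8], [16.4, -28.0], [17.0, -26.5], [17.6, -24.9], [18.3, -25.2], [18.9, -19.7], [19.6, -20.0], [20.2, -14.1], [20.9, -14.5], [21.7, -8.4], [22.6, -7.2], [23.2, -4.8], [23.9, 0.1], [25.6, 1.2], [27.1, 0.0], [29.0, 0.0], [30.3, -0.3], [31.2, 1.8], [32.1, 6.9], [33.5, 10.2], [34.3, 12.9], [35.4, 18.6], [36.7, 23.3], [38.1, 28.2], [39.6, 33.4], [40.7, 36.5], [41.8, 60.6], [45.6, 46.0], [48.2, 43.0], [50.2, 45.4], [52.0, 66.0], [55.2, 67.5], [57.8, 65.4], [61.1, 66.2], [63.6, 66.0], [66.9, 65.0]]
```

```bash
python3 -c "
from fit import *
p=dict(np.load('w1.npz'));P=fish(p)[p['range_z']>0]
c,s=np.cos(.0745),np.sin(.0745); O=np.array([.5923,-.1978,0])
Q=(P-O)@np.array([[c,s,0],[-s,c,0],[0,0,1]]).T
for z0 in range(15,145,10):
    a=Q[(Q[:,2]*1000>z0)&(Q[:,2]*1000<z0+10)&(abs(Q[:,0])<.1)]
    print(z0,*[ '%d:%.0f..%.0f(%d)'%(y,1000*a[k,0].min(),1000*a[k,0].max(),k.sum()) for y in range(-64,72,8) for k in [(abs(a[:,1]*1000-y)<4)] if k.sum()>2])
"
```

```text
15 -64:-74..98(6) -56:-78..100(73) -48:-76..99(62) -40:-71..48(12) -32:52..54(4) -24:-76..53(10) -16:52..53(9) -8:52..52(5) 8:53..53(3) 16:53..53(5) 24:53..53(4) 32:53..53(4) 48:-77..99(33) 56:-78..100(82) 64:-76..100(33)
25 -40:-49..48(10) -32:53..54(4) -24:53..53(10) -16:52..53(8) -8:52..53(11) 0:52..53(10) 8:52..53(9) 16:52..52(6) 24:52..52(9) 32:52..54(9) 48:-48..46(12)
35 -40:-49..43(11) -32:52..54(3) -24:52..53(4) -16:53..53(4) -8:53..53(7) 0:52..53(12) 8:52..53(11) 16:52..53(12) 24:52..53(13) 32:52..54(8) 48:-42..47(11)
45 -40:-47..47(14) -32:52..54(6) -24:52..53(11) -16:52..53(11) -8:52..53(9) 0:53..53(6) 8:52..53(7) 16:53..53(5) 24:52..53(6) 32:52..53(7) 48:-49..46(18)
55 -48:-50..-44(3) -40:-48..48(18) -32:52..98(21) -24:53..84(13) -16:53..97(17) -8:52..96(18) 0:52..97(22) 8:52..87(16) 16:52..97(24) 24:52..64(16) 32:52..97(24) 40:57..84(9) 48:-48..47(16)
65 -40:-48..47(25) -32:-32..95(85) -24:-33..95(179) -16:-33..97(182) -8:54..96(178) 0:-33..96(179) 8:54..96(179) 16:-33..96(176) 24:53..96(177) 32:-33..96(165) 40:74..79(5) 48:-49..47(24)
75 -64:-19..19(37) -56:-50..49(92) 
[... 381 characters left out ...]
0..30(29) 16:-29..30(67) 24:-30..29(58) 32:-30..30(59) 40:-30..31(54) 48:-33..33(69) 56:-33..33(48)
95 -56:-27..28(88) -48:-27..28(141) -40:-26..25(216) -32:-24..22(228) -24:-24..24(221) -16:-23..23(219) -8:-24..25(178) 0:-2..24(112) 8:-17..24(130) 16:-24..24(226) 24:-23..25(222) 32:-24..23(231) 40:-24..23(234) 48:-27..28(168) 56:-28..28(136) 64:-25..18(11)
105 -56:-16..16(104) -48:-17..15(144) -40:-16..15(34) -32:-8..10(21) -24:-8..9(27) -16:-8..9(24) -8:-15..7(40) 0:-11..9(71) 8:-15..7(63) 16:-8..7(21) 24:-4..10(20) 32:-7..7(28) 40:-10..9(24) 48:-14..17(104) 56:-15..15(151) 64:-14..13(13)
115
125 -8:-29..-16(8) 0:-33..-14(4) 8:-31..-14(15)
135 -8:-28..-17(28) 0:-32..-14(121) 8:-30..-14(74)
```

```bash
python3 -m handwheel '[[0,[0.02,0.05,0],-5],[0,[0.03,0.1,0],-11],[0,[0.04,0.15,0],-17],[0,[0.055,0.2,0],-24.3],[0,[0.065,0.25,0],-24.3],[0,[0.073,0.29,0],-24.3],[0,[0.073,0.328,0],-24.3],[0,[0.073,0.328,0],-24.3],[0,[0.073,0.328,0.02],-24.3],[0,[0.073,0.328,0.04],-24.3],[0,[0.073,0.328,0.04],-24.3],[0,[0.073,0.328,0.04],-24.3]]' 40
python3 -m handwheel '[[0,[0.005,0,0],0],[0,[0.01,0,0],0],[0,[0.013,0,0],0],[0,[0.016,0,0],0],[0,[0.019,0,0],0],[0,[0.022,0,0],0],[0,[0.025,0,0],0],[0,[0.028,0,0],0],[0,[0.028,0,0],0]]' 15
python3 -c "
from tilt import *
tilt('w6'); face(np.load('w6.npy'))"
```

```text
time: 8.7
tool_pos: [0.4631, -0.1549, 0.0843]
eef_rot: [[0.997, 0.076, -0.003], [0.076, -0.997, 0.002], [-0.003, -0.002, -1.0]]
ft_force: [0.6, 0.8, -4.0]
width: 0.0237
grasp_force: 40.0
time: 9.6
tool_pos: [0.4925, -0.154, 0.0853]
eef_rot: [[0.997, 0.075, 0.001], [0.075, -0.997, 0.0], [0.001, -0.0, -1.0]]
ft_force: [-2.5, 0.2, -3.4]
width: 0.024
grasp_force: 15.0
9.65 [-1.986   0.31   -2.9826] 0.024210629148686203 14.999663382768631
tilt,side,x0,y0 [ 0.2853 -0.0003  0.0103 -0.0009] 1054
stub top [ 0.0076 -0.0003 -0.0446] normal [-0.2379  0.0095  0.9712] tilt -0.24020773745107601 2227
face tilt 0.2973220735589801 axis x at grasp height 0.01017345796757076 1006
highest stub pt [ 0.0106  0.0009 -0.0498]
```

```bash
python3 -m handwheel '[[0,[0.004,0,0],0],[0,[0.008,0,0],0],[0,[0.012,0,0],0],[0,[0.016,0,0],0],[0,[0.020,0,0],0],[0,[0.024,0,0],0],[0,[0.027,0,0],0],[0,[0.027,0,0],0]]' 15
python3 -c "
from tilt import *
tilt('w7'); face(np.load('w7.npy'))"
```

```text
time: 10.45
tool_pos: [0.5179, -0.1521, 0.0852]
eef_rot: [[0.997, 0.076, -0.003], [0.076, -0.997, 0.0], [-0.003, -0.0, -1.0]]
ft_force: [-6.5, -1.0, -0.7]
width: 0.0235
grasp_force: 15.0
10.5 [-6.4762 -1.7973 -1.2621] 0.023814456982921003 14.999952614307404
tilt,side,x0,y0 [ 1.379  -0.014  -0.0047  0.0459] 178
stub top [ 0.0054 -0.0003 -0.045 ] normal [-0.0764  0.0192  0.9969] tilt -0.07646582325982335 1721
face tilt 0.05142572891233613 axis x at grasp height 0.0036911887093291715 613
highest stub pt [ 0.0136  0.0009 -0.0473]
```

```bash
python3 -m handwheel '[[0,[-0.02,0,0],0],[0,[-0.02,-0.03,-0.03],0],[0,[-0.02,-0.07,-0.055],0],[0,[-0.01,-0.12,-0.055],0],[0,[0.01,-0.17,-0.055],0],[0,[0.02,-0.22,-0.055],0],[0,[0.031,-0.267,-0.055],0],[0,[0.031,-0.317,-0.055],0],[0,[0.031,-0.317,-0.055],0],[0,[0.031,-0.317,-0.055],0],[0,[0.031,-0.317,-0.055],0]]' 40
python3 -c "
from tilt import *
p=tilt('w8'); face(np.load('w8.npy')); s=manip.get_state(); print(s['tool_pos'],s['eef_rot'][:,0])
P=fish(p)[p['range_z']>0];T=(P-s['tool_pos'])@s['eef_rot'];T=T[abs(T[:,1])<.004];T=T[(T[:,0]>.012)&(T[:,0]<.06)&(T[:,2]<.15)];o=np.argsort(T[:,0]);print((T[o][::12]*1000).round(1)[:,[0,2]].tolist())
"
```

```text
time: 11.6
tool_pos: [0.5267, 0.1661, 0.1404]
eef_rot: [[0.997, 0.075, 0.001], [0.075, -0.997, 0.0], [0.001, -0.0, -1.0]]
ft_force: [-0.9, -0.4, -4.6]
width: 0.0242
grasp_force: 40.0
11.65 [ 0.1742  0.6697 -3.6134] 0.02357875601327292 39.99886929988861
tilt,side,x0,y0 [-0.0052 -0.0015  0.0037 -0.0014] 508
stub top [ 0.0056 -0.0005 -0.045 ] normal [-0.0942  0.0352  0.9949] tilt -0.09436266244012624 1732
face tilt 0.05181013433781728 axis x at grasp height 0.0038311956581141143 610
highest stub pt [ 0.0073 -0.0016 -0.0472]
[0.5266 0.1655 0.1405] [0.9973 0.0739 0.001 ]
[[12.0, -44.5], [12.3, -46.4], [12.7, -46.1], [12.9, -46.6], [13.0, 134.0], [13.4, -46.5], [13.5, -45.6], [13.7, -40.6], [13.8, -45.1], [13.9, -45.3], [14.0, 134.5], [14.1, -44.5], [14.3, -39.5], [14.4, -43.8], [14.5, -42.8], [14.6, -43.1], [14.8, -36.4], [15.0, -36.9], [15.2, 7.7], [15.2, -34.6], [15.3, -2.0], [15.4, 7.0], [15.4, -36.6], [15.4, -36.7], [15.5, -4.7], [15.5, -27.4], [15.5, -0.5], [15.6, -9.2], [15.6, 3.9], [15.6, -13.3], [15.6, -13.4], [15.6, -35.8], [15.7, -22.8], [15.7, -22.9], [15.7, -17.5], [15.7, -21.
[... 3057 characters left out ...]
[28.7, -115.7], [28.8, -114.4], [28.8, -112.4], [28.9, -113.0], [28.9, -115.2], [28.9, 119.3], [29.0, -112.2], [29.0, -113.8], [29.0, -113.3], [29.1, -111.9], [29.1, -111.9], [29.2, -114.0], [29.2, -112.6], [29.2, -111.6], [29.3, -110.1], [29.4, -112.9], [29.4, -113.9], [29.4, -110.3], [29.5, -113.0], [29.5, -112.5], [29.5, -111.6], [29.6, -112.7], [29.6, -110.7], [29.7, -111.4], [29.8, -113.0], [29.8, -111.1], [29.9, 119.5], [30.1, -113.0], [30.7, 130.1], [31.0, 136.3], [32.7, 141.0], [34.8, 141.3], [36.0, 140.8], [38.2, 140.3], [40.3, 140.3], [41.5, 139.5], [43.6, 140.4], [45.7, 141.2], [47.9, 141.1], [49.0, 139.6], [51.2, 140.0], [53.3, 140.9], [54.4, 139.9], [56.5, 140.6], [58.7, 141.2]]
```

```bash
python3 -m handwheel '[[0,[0.001,0.0,0.03],0],[0,[0.001,0,0.055],0],[0,[0.001,0,0.068],0],[0,[0.001,0,0.074],0],[0,[0.001,0,0.08],0],[0,[0.001,0,0.08],0],[0.04,[0.001,0,0.08],0],[0.04,[0.001,0,0.08],0],[0.04,[0.001,0,0.08],0],[0.04,[0.011,0,0.082],0],[0.04,[0.011,0,0.082],0]]'
python3 -c "
from tilt import *
p=tilt('w9'); face(np.load('w9.npy')); s=manip.get_state(); print(s['tool_pos'],s['eef_rot'][:,0])"
```

```text
time: 12.75
tool_pos: [0.5382, 0.1672, 0.0585]
eef_rot: [[0.997, 0.075, 0.001], [0.075, -0.997, 0.0], [0.001, -0.0, -1.0]]
ft_force: [-0.1, 0.7, -0.2]
width: 0.0397
grasp_force: 0.0
12.8 [-1.7747 -0.2784  0.6386] 0.03990995478481712 0.0
tilt,side,x0,y0 [ 0.0079  0.0028  0.0263 -0.0001] 503
stub top [-0.0013  0.0006 -0.044 ] normal [-0.666  -0.021   0.7457] tilt -0.7290355658966676 695
face tilt 0.0481553287043519 axis x at grasp height -0.008379015347981827 689
highest stub pt [-0.0016  0.005  -0.0474]
[0.5376 0.1672 0.0584] [0.9972 0.0752 0.0002]
```

View pics/w9.png

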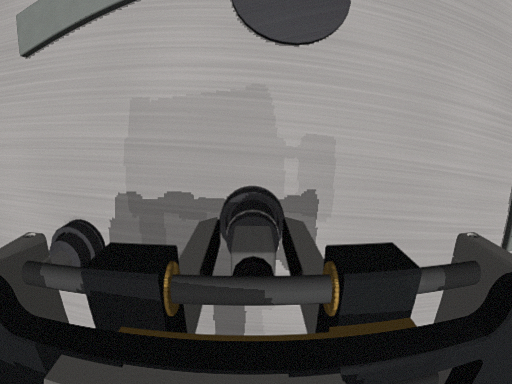

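```bash
python3 -m handwheel '[[0.03,[-0.002,0,0],0],[0,[-0.002,0,0],0],[0,[-0.002,0,0],0],[0,[-0.002,0,0],0],[0,[-0.002,0,0],0],[0,[-0.002,0,-0.005],0],[0,[-0.002,0,-0.009],0],[0,[-0.002,0,-0.009],0]]' 15
python3 -m handwheel '[[0,[-0.003,0,0],0],[0,[-0.006,0,0],0],[0,[-0.009,0,0],0],[0,[-0.012,0,0],0],[0,[-0.015,0,0],0],[0,[-0.018,0,0],0],[0,[-0.021,0,0],0],[0,[-0.024,0,0],0],[0,[-0.027,0,0],0],[0,[-0.029,0,0],0],[0,[-0.029,0,0],0]]' 15
cat >> tilt.py <<'E'
def prof(T):
    """front profile |y|<4mm: grip face (above ledge) and sleeve, joint line fit: same slope, offsets 12 and 18 mm"""
    q=T[abs(T[:,1])<.005]; x,z=q[:,0],q[:,2]; best=None
    def res(v,x,z):
        t,x0,zl=v; # signed dist from axis, axial pos below G
        d=(x-x0)*np.cos(t)-(z+.019)*np.sin(t); a=(x-x0)*np.sin(t)+(z+.019)*np.cos(t)
        return d,a
    from itertools import product
    for t,x0,l in product(np.arange(-.1,.62,.01),np.arange(-.014,.02,.001),[.024,.027]):
        d,a=res((t,x0,l),x,z)
        n=((abs(d-.012)<.0012)&(a>-.015)&(a<l-.002)).sum()+((abs(d-.018)<.0012)&(a>l+.002)&(a<l+.043)).sum()
        if best is None or n>best[0]: best=(n,t,x0)
    _,t,x0=best
    for _ in range(4):
        d,a=res((t,x0,0),x,z); m=(abs(d-.012)<.0025)&(a>-.015)&(a<.022); k=(abs(d-.018)<.0025)&(a>.03)&(a<.068)
        f=lambda v:np.r_[(res((v[0],v[1],0),x[m],z[m])[0]-.012)/m.sum()**.5,(res((v[0],v[1],0),x[k],z[k])[0]-.018)/max(k.sum(),1)**.5]
        t,x0=least_squares(f,[t,x0]).x
    d,a=res((t,x0,0),x,z); 
    top=a[(abs(d)<.006)&(a<-.02)]; 
    print("PROFILE tilt %.3f x0 %.4f"%(t,x0),m.sum(),k.sum(),"G to stub top %.4f"%-np.median(top),"sleeve end %.4f"%a[(abs(d-.018)<.003)&(a<.085)].max())
    return t,x0
E
python3 -c "
from tilt import *
p=tilt('w10'); prof(np.load('w10.npy'))
for n in('w5','w6','w8'): prof(np.load(n+'.npy'))"
```

```text
time: 13.6
tool_pos: [0.535, 0.1672, 0.0678]
eef_rot: [[0.997, 0.075, 0.0], [0.075, -0.997, 0.0], [0.0, -0.0, -1.0]]
ft_force: [0.2, -0.2, -4.3]
width: 0.0238
grasp_force: 15.0
time: 14.7
tool_pos: [0.5054, 0.1648, 0.0673]
eef_rot: [[0.997, 0.075, -0.001], [0.075, -0.997, -0.0], [-0.001, 0.0, -1.0]]
ft_force: [2.7, -0.8, -0.5]
width: 0.0235
grasp_force: 15.0
14.75 [ 3.1965 -1.0865 -1.7914] 0.023965770297443758 14.999855607748032
tilt,side,x0,y0 [ 0.3618  0.0058  0.0008 -0.0011] 1531
stub top [ 0.0017 -0.0002 -0.0434] normal [-0.061   0.0267  0.9978] tilt -0.06101569575920109 1456
PROFILE tilt 0.342 x0 0.0016 724 396 G to stub top 0.0255 sleeve end 0.0768
PROFILE tilt 0.494 x0 0.0164 862 450 G to stub top 0.0321 sleeve end 0.0662
PROFILE tilt 0.282 x0 0.0102 628 272 G to stub top 0.0284 sleeve end 0.0612
PROFILE tilt -0.012 x0 0.0037 333 155 G to stub top 0.0263 sleeve end 0.0715
```

```bash
python3 -m handwheel '[[0,[0,0,-0.02],0],[0,[0,0,-0.05],0],[0,[0,0,-0.09],0],[0,[0,0,-0.12],0],[0,[0,0,-0.12],0],[0,[0,0,-0.12],0],[0,[0,0,-0.12],0]]' 50
python3 -c "
from tilt import *
p=tilt('w11'); prof(np.load('w11.npy'));s=manip.get_state(); print(s['tool_pos'],s['eef_rot'][:,0])
p=manip.snapshot('side'); np.savez('s2.npz',**{k:np.array(v) for k,v in p.items()})"
```

```text
time: 15.45
tool_pos: [0.5028, 0.1646, 0.1837]
eef_rot: [[0.997, 0.075, -0.008], [0.075, -0.997, -0.001], [-0.008, 0.0, -1.0]]
ft_force: [-0.2, -0.4, -4.6]
width: 0.0239
grasp_force: 50.0
15.5 [-0.0921 -0.9053 -4.3143] 0.023885942997936303 49.99857187271118
tilt,side,x0,y0 [ 0.3659 -0.0026  0.0001 -0.0008] 1609
stub top [ 0.0015 -0.0003 -0.0434] normal [-0.0184  0.0209  0.9996] tilt -0.018358037123952994 1426
PROFILE tilt 0.340 x0 0.0012 725 394 G to stub top 0.0253 sleeve end 0.0724
[0.5031 0.1645 0.1838] [ 0.9971  0.0753 -0.0078]
```

```bash
python3 -m handwheel '[[0,[0,0.03,-0.03],0],[0,[0,0.07,-0.053],0],[0,[0,0.12,-0.053],0],[0,[0,0.17,-0.053],0],[0,[-0.004,0.22,-0.053],0],[0,[-0.008,0.27,-0.053],0],[0,[-0.008,0.32,-0.053],0],[0,[-0.008,0.35,-0.053],0],[0,[-0.008,0.367,-0.053],0],[0,[-0.008,0.367,-0.053],0],[0,[-0.008,0.367,-0.053],0],[0,[-0.008,0.367,-0.053],0]]' 50
python3 -c "
from tilt import *
p=tilt('w12'); prof(np.load('w12.npy'));s=manip.get_state(); print(s['tool_pos'],s['eef_rot'])
P=fish(p)[p['range_z']>0]; fit(P,h0=(.592,-.2,.072,.0745)) 
np.savez('w12.npz',**{k:np.array(v) for k,v in p.items()})
cv2.imwrite('pics/w12c.png',cv2.resize(p['img'][60:300,130:370,::-1],None,fx=2.5,fy=2.5))"
```

```text
time: 16.75
tool_pos: [0.5256, -0.1997, 0.2399]
eef_rot: [[0.997, 0.077, -0.001], [0.077, -0.997, 0.002], [-0.001, -0.002, -1.0]]
ft_force: [-0.3, 0.0, -4.7]
width: 0.0237
grasp_force: 50.0
16.8 [ 0.2503 -0.6092 -4.8697] 0.023834448381049977 49.99861657619476
tilt,side,x0,y0 [ 0.3691 -0.0015  0.     -0.0009] 1651
stub top [ 0.0015 -0.0003 -0.0434] normal [0.0303 0.0291 0.9991] tilt 0.03026986653879269 1386
PROFILE tilt 0.340 x0 0.0013 735 403 G to stub top 0.0252 sleeve end 0.0731
[ 0.5257 -0.1998  0.2402] [[ 0.997   0.0776 -0.0005]
 [ 0.0776 -0.997   0.0009]
 [-0.0004 -0.001  -1.    ]]
ball [ 0.5693 -0.1976  0.1318] 314 rms 0.0006386506416557776
hub axis x,-,z,yaw [0.5921 0.0018 0.0725 0.0734] 5811 lean 0.3663129202912377 R 0.06361816763597013
```

View pics/w12c.png

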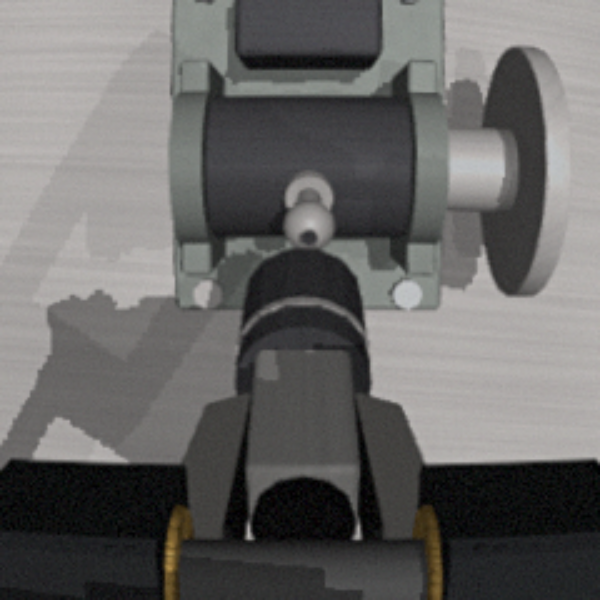

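The crop shows the ball at (308,222), just ahead of the mouth of the leaning coupler at (305,270). Next I'll correct the offset and close to about 10 mm short of the ball.

```bash
python3 -m handwheel '[[0,[-0.004,0.002,0.002],0],[0,[0.002,0.002,0.018],0],[0,[0.008,0.002,0.034],0],[0,[0.0115,0.002,0.0435],0],[0,[0.014,0.002,0.05],0],[0,[0.014,0.002,0.05],0],[0,[0.014,0.002,0.05],0],[0,[0.014,0.002,0.05],0]]' 60
cat > rel.py <<'E'
from tilt import *
def rel(t=.36,ball=(.5693,-.1976,.1318)):
    s=manip.get_state(); R=s["eef_rot"]; m=np.array([.0006+.0727*np.sin(t),-.0008,-.019+.0727*np.cos(t)])
    d=R.T@(np.array(ball)-s["tool_pos"])-m; a=np.array([np.sin(t),0,np.cos(t)])
    print("t",s["time"],"F",s["ft_force"],"along",d@a,"perp",d@[np.cos(t),0,-np.sin(t)],"y",d[1],"width",s["width"])
E
python3 -c "
from rel import *
rel(); p=tilt('w13'); prof(np.load('w13.npy')); print(manip.get_state()['tool_pos'])"
```

```text
time: 17.6
tool_pos: [0.5403, -0.203, 0.1912]
eef_rot: [[0.997, 0.075, 0.001], [0.075, -0.997, -0.001], [0.001, 0.001, -1.0]]
ft_force: [0.1, 0.2, -5.0]
width: 0.0234
grasp_force: 60.0
t 17.6 F [ 0.1041  0.2153 -5.0353] along 0.010813972029259536 perp -0.0007775751342998417 y -0.0024799003305920235 width 0.023442134558250484
17.65 [ 0.3387  0.1524 -4.2367] 0.023465984585867832 59.99822437763214
tilt,side,x0,y0 [ 0.3692  0.0003  0.0002 -0.0009] 1632
stub top [ 0.0017 -0.0003 -0.0434] normal [-0.0021  0.0174  0.9998] tilt -0.0020921392567188517 1423
PROFILE tilt 0.341 x0 0.0015 725 398 G to stub top 0.0252 sleeve end 0.0727
[ 0.5403 -0.203   0.1913]
```

```bash
python3 -m handwheel '[[0,[-0.001,-0.002,0],0],[0,[-0.001,-0.002,0],0],[0,[-0.001,-0.002,0],0]]' 60
python3 -c "
from rel import *
rel()
p=manip.snapshot('side'); c=p['img'][130:230,230:330,::-1]; cv2.imwrite('pics/s3.png',cv2.resize(c,None,fx=6,fy=6,interpolation=cv2.INTER_CUBIC)); rel()"
```

```text
time: 17.95
tool_pos: [0.5387, -0.2007, 0.1908]
eef_rot: [[0.997, 0.075, 0.0], [0.075, -0.997, -0.0], [0.0, 0.0, -1.0]]
ft_force: [0.3, -0.4, -4.4]
width: 0.0238
grasp_force: 60.0
t 17.95 F [ 0.3398 -0.3626 -4.4001] along 0.010899480441763526 perp 0.0007361725779436668 y -2.0423078390781704e-05 width 0.02375298524466333
t 18.0 F [ 0.2728 -0.3469 -3.202 ] along 0.010819558558028068 perp 0.0007974286921342658 y -9.244320910656312e-05 width 0.023620454347676862
```

View pics/s3.png

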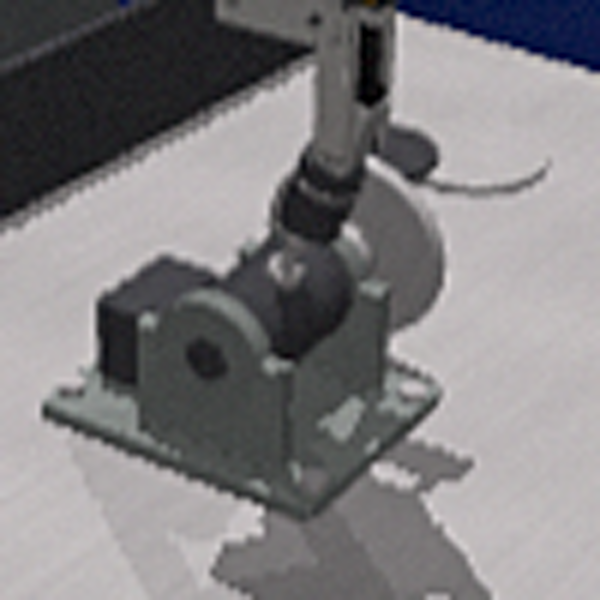

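The coupler's sleeve sits in line over the ball at (315,215). Pressing on along the axis.

```bash
python3 -m handwheel '[[0,[0.0020,0,0.0047],0],[0,[0.0036,0,0.0093],0],[0,[0.0050,0,0.0131],0],[0,[0.0063,0,0.0168],0],[0,[0.0077,0,0.0206],0],[0,[0.0091,0,0.0243],0],[0,[0.0101,0,0.0271],0],[0,[0.0101,0,0.0271],0],[0,[0.0101,0,0.0271],0]]' 60
python3 -c "
from rel import *
rel(); p=tilt('w14'); prof(np.load('w14.npy')); rel()"
```

```text
time: 18.9
tool_pos: [0.5494, -0.2002, 0.1641]
eef_rot: [[0.997, 0.075, 0.001], [0.075, -0.997, -0.001], [0.001, 0.001, -1.0]]
ft_force: [-0.6, 0.2, 3.2]
width: 0.0238
grasp_force: 60.0
t 18.9 F [-0.5851  0.2377  3.1768] along -0.017839274055728514 perp 4.676610354746231e-05 y -0.0003378796008243159 width 0.023785108059339283
18.95 [0.1765 1.0387 3.1485] 0.02392160291725107 60.001240968704224
tilt,side,x0,y0 [ 0.3641 -0.0046  0.0006 -0.0007] 1583
stub top [ 0.0018 -0.0003 -0.0434] normal [-0.0452  0.0302  0.9985] tilt -0.04523142373503577 1447
PROFILE tilt 0.340 x0 0.0016 732 402 G to stub top 0.0255 sleeve end 0.0723
t 18.95 F [0.1765 1.0387 3.1485] along -0.01784629287977341 perp 7.42970745536918e-05 y -0.0003221590984092245 width 0.02392160291725107
```

```bash
python3 -m handwheel '[[0,[0.0005,0,0.0012],0],[0,[0.0009,0,0.0023],0],[0,[0.0014,0,0.0037],0],[0,[0.0018,0,0.0047],0],[0,[0.0021,0,0.0056],0],[0,[0.0021,0,0.0056],0],[0,[0.0021,0,0.0056],0]]' 60
python3 -c "
from rel import *
rel(); p=tilt('w15'); prof(np.load('w15.npy')); rel()"
```

```text
time: 19.65
tool_pos: [0.5508, -0.2001, 0.1605]
eef_rot: [[0.997, 0.075, 0.0], [0.075, -0.997, -0.001], [0.0, 0.001, -1.0]]
ft_force: [-5.4, 2.7, 14.5]
width: 0.0235
grasp_force: 60.0
t 19.65 F [-5.3985  2.7261 14.4891] along -0.0216704844318377 perp 7.309536155904527e-05 y -0.0003746232760482008 width 0.023452629372691956
19.7 [-4.2124  1.8308 13.943 ] 0.023546700541073634 60.0057452917099
tilt,side,x0,y0 [ 0.3678 -0.0069  0.0003 -0.0006] 1609
stub top [ 0.0018 -0.0003 -0.0435] normal [-0.0106  0.0254  0.9996] tilt -0.010614503438826537 1449
PROFILE tilt 0.340 x0 0.0015 727 399 G to stub top 0.0255 sleeve end 0.0850
t 19.7 F [-4.2124  1.8308 13.943 ] along -0.02164636671001216 perp 4.5455093492183e-05 y -0.00037704333414298994 width 0.023546700541073634
```

```bash
python3 -m handwheel '[[0,[0.0002,0,0.0005],0],[0,[0.0004,0,0.0009],0],[0,[0.0004,0,0.0009],0],[0,[0.0004,0,0.0009],0],[0,[0.0004,0,0.0009],0]]' 60
python3 -c "
from rel import *
rel(); p=tilt('w16'); prof(np.load('w16.npy')); rel()"
```

```text
time: 20.2
tool_pos: [0.5509, -0.2002, 0.1605]
eef_rot: [[0.997, 0.076, -0.0], [0.076, -0.997, -0.001], [-0.0, 0.001, -1.0]]
ft_force: [-6.4, 3.3, 18.5]
width: 0.0237
grasp_force: 60.0
t 20.2 F [-6.386   3.2559 18.4734] along -0.021731223746830272 perp -8.757224531712937e-06 y -0.00040824700419548677 width 0.023684149022623273
20.25 [-7.7941  2.2922 19.3148] 0.02361253447503962 60.00719368457794
tilt,side,x0,y0 [ 0.3638 -0.0063  0.0005 -0.0006] 1558
stub top [ 0.0018 -0.0002 -0.0435] normal [-0.0361  0.0263  0.999 ] tilt -0.03608565875953848 1443
PROFILE tilt 0.340 x0 0.0015 723 400 G to stub top 0.0254 sleeve end 0.0849
t 20.25 F [-7.7941  2.2922 19.3148] along -0.021748118838395586 perp 2.375238914449043e-05 y -0.00038858848682265677 width 0.02361253447503962
```

The arm's position didn't change while the axial force rose to about 24 N, and the grip isn't slipping, so the seal is against its hard stop. The tilt of about 0.36 matches the nipple. Handing in.

```bash
python3 -c "
from rig import manip
print(manip.hand_in())"
```

```text
the job is handed in; nothing more can be done
None
```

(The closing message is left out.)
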